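# Third hand: hold a clock movement against the sprung stop

### The job

Lift the brass clock movement out of the blue tray, stand it upright and flat on the bed of the red and silver fixture, and press its dark steel foot squarely against the middle of the sprung stop, pushing the stop back until its black pointer stands in the green band (never into the red). Keep that push steady for a couple of seconds and finish while still holding it there, as a third hand for me while I drive the screws; do not let go. Leave the steel movement and the other things on the bench where they are.

Things in the scene. Friction and masses are not known exactly. Their poses are not given: they have to be found in the camera images.
- movement: the brass clock movement, the part to be pressed: a stout upright block, two vertical brass plates joined by pillars with wheels between them, 64 mm long (x) x 34 mm thick over the plates (y) x 56 mm tall, 0.18 to 0.35 kg. Origin: centre of the underside; z up, x towards the steel foot, y across the plates. The outer plate faces (y = +17 and -17 mm, from x = -32 to +24 mm, full height) are flat and bear a firm grip of 30 to 60 N
- movement_foot (a point): middle of the outer face of the brass movement's foot, a dark steel block 8 mm long x 34 mm wide x 56 mm tall at its +x end: 32 mm from the origin along x, 28 mm above the underside. This flat face goes against the stop
- tray: fixed blue two-cell tray, 120 x 300 x 16 mm, walls and one divider 4 mm thick, floor 4 mm above the bench, cells side by side along its y. Origin: centre of the underside. Each cell holds one movement, standing upright; which is in which cell changes
- fixture: fixed press fixture: silver bed plate 240 (x) x 120 (y) x 12 mm, top of the bed at z = 12 mm, free from x = -120 mm to the stop; a thin black centre line runs along it at y = 0. A red spring housing (x = 60 to 115 mm, 70 mm wide, up to z = 52 mm) stands behind the stop. Origin: centre of the underside; x points the way the part is pushed, z up
- stop_face (a point): middle of the front face of the sprung stop, a steel plate 8 mm thick, 70 mm wide, from 1 to 41 mm above the bed, facing the fixture's -x. The point is 21 mm above the bed, on the centre line; at rest it is at x = +12 mm in the fixture's frame and moves with the stop, its axes parallel to the fixture's
- stop (a joint): travel of the sprung stop along the fixture's +x, in m: 0 at rest, 0.022 hard against the end. A spring pushes it back: force in N = 2 + 600 x travel (5.6 N at 6 mm, 8 N at 10 mm, 10.4 N at 14 mm), friction about 0.2 N. A black pointer on its left (+y) edge runs over a scale on the bed: white to 6 mm, green from 6 to 14 mm, yellow from 14 to 18 mm, red beyond 18 mm
- spare: the steel (silver) clock movement of the same shape and size, also with a dark foot, standing in the other cell of the tray; leave it there. Origin: centre of the underside
- loupe: black eye loupe, 36 mm across, 30 mm tall, standing on the bench near the robot; origin: centre of the underside. Leave alone
- oil: red bottle with white cap, 38 mm across, 120 mm tall; origin: centre of the underside. Leave alone
- jar: glass jar with a steel cap, 60 mm across, 80 mm tall; origin: centre of the underside. Leave alone
- blower: blue rubber dust blower standing nozzle up, 62 mm across, 85 mm tall; origin: centre of the underside. Leave alone
- driver: red-handled screwdriver, origin on the bench under its middle, lying at the robot's right. Leave alone
- brush: brush with a wooden handle, 150 mm long, lying at the robot's left. Leave alone
Mind the look-alikes: they are no part of the job. Leave any orange look-alike of the spare alone.

How it is judged:
By the outcome, as a careful person would: the job done as asked, in the order asked, and still so for the second after the job is handed in, while the arm keeps its last pose, push and grip.
It also fails if it takes over 46 s, if anything falls off the work surface, if the arm or the gripper's body presses on something with over 40 N, if the wrist force passes 120 N, or if a joint passes its speed limit or range.

### The arm

A 6-joint arm with a two-finger parallel gripper is mounted at the origin on the work surface. World frame = base frame: x ahead of the robot, y to its left, z up, the work surface at z = 0. Lengths are in mm, angles in rad, forces in N, time in s.
With the tool pointing down it reaches from about 275 to 850 mm from the base axis. Payload 19 kg.
Tool frame: the origin (TCP) lies on the front face of the gripper's body, between the roots of the fingers; the fingertips stand 73 mm ahead of it and the grasp point (between the pads) lies 54 mm ahead of it (ctrl.tip_extent is the distance from the TCP to the fingertips, in mm); z points along the fingers, y is the line along which they close (so a half turn about z gives the same grasp; the last joint's range is limited). The gripper opens to 85 mm and grips with 20 to 120 N. Pads are 22 mm wide; open, the fingers measure 114 mm over their backs; the gripper's body (76 mm by 85 mm) begins 54 mm behind the grasp point. The pads swing forward as they close: fully open they stand 13 mm farther back than shut.
Start: joints at [-1.33, 0.15, 1.437, -0, 1.554, -0.134], TCP at [210.474, -535.07, 303.867] pointing down, gripper open.
Joint ranges: [-2.8, 2.8], [-0.68, 2.1], [0.12, 2.68], [-1.39, 4.53], [0.16, 2.79], [-2.81, 2.81]. Speed limits (rad/s): [1.89, 1.89, 2.22, 3.01, 3.01, 3.01].

### API

Orientations are given as [roll, pitch, yaw] about the fixed x, y, z axes, in that order (R = Rz(yaw) Ry(pitch) Rx(roll)).
In Python, from cell import ctrl gives the robot as it stands. Calls block until the motion is done:
- ctrl.move_to(position, orientation): joint-space move of the TCP to a pose.
- ctrl.move_straight(position, rotation=None, speed=150, threshold=None): straight line of the TCP; rotation=None keeps the orientation; speed is the mean speed in mm/s. With threshold (N) it stops when the force on the tool has changed by that much, and returns True; else False.
- ctrl.move_j(angles): joint-space move.
- ctrl.release() and ctrl.gripper_close(): open the fingers fully, or close them until they stop; the grip force is fixed at half the most.
- ctrl.pause(seconds).
- ctrl.inverse_kinematics(position, orientation): joint angles nearest the present ones, or None.
- ctrl.read_camera(name): name is "scene" or "top" or "wrist"; returns (picture, depth): 480x640x3 uint8, red, green, blue; 480x640 float32, mm along the optical axis (not along the pixel's ray), 0 where there is no reading.
- ctrl.get_calibration(name): a dict with "intrinsics" (3x3 intrinsics, pixels), "R" (3x3) and "t" (3): a world point X has camera coordinates R X + t; the wrist camera has in their place "mount" (4x4, takes a point from camera to tool coordinates, whose origin is the TCP and whose axes are the flange's). Camera axes: x right, y down, z forward; pixel columns grow to the right and rows downward; lengths in mm; the calibration is good to about 2 mm. A picture is of the moment at which its call begins: read the wrist's pose just before it. get_calibration takes no time and is no camera call.
A pose or a line that the arm cannot do raises ctrl.Unreachable and nothing moves.
- ctrl.sign_off(): hands the job in; it is judged then, once.
Readings, each from a call of its own:
- ctrl.get_t(): time.
- ctrl.get_qpos(): joint angles.
- ctrl.get_qvel(): joint speeds.
- ctrl.get_effort(): joint torques, N m.
- ctrl.get_ee_pos(): TCP position.
- ctrl.get_tool_rot(): TCP orientation.
- ctrl.get_contact_force(): force on the tool from outside, world axes, zero at the start.
- ctrl.get_ft_torque(): the same for the moment, N m.
- ctrl.get_finger_gap(): finger opening in mm.
- ctrl.get_grasp_force(): force on a finger pad.
Only numpy, scipy, OpenCV 4.12 (cv2) and the standard library are available. Lean on these libraries where they do the work, as an engineer would, in place of code of your own. Each camera call takes 0.05 s, during which the arm holds its last target. There are 200 camera calls.

## Working session

There is one attempt and no reset: what is moved stays moved. The work goes in short steps, each a Python script; the robot and the scene stay as the last script left them, time stands still between calls to the robot, and variables do not carry over. Pictures are saved under pics/ and viewed, at most 10 in all, crops included, and the job is handed in when it is done.

```bash
mkdir -p pics; ls; cat > h.py <<'E'
import numpy as np,cv2
from cell import ctrl
def cloud(n):
    c=ctrl.get_calibration(n)
    if n=="wrist":
        from scipy.spatial.transform import Rotation as Ro
        p=np.array(ctrl.get_ee_pos());r=ctrl.get_tool_rot()
    im,d=ctrl.read_camera(n)
    K=np.array(c["intrinsics"]);v,u=np.mgrid[0:480,0:640]
    P=np.stack([(u-K[0,2])/K[0,0]*d,(v-K[1,2])/K[1,1]*d,d],-1)
    if n=="wrist":
        M=np.array(c["mount"]);P=P@M[:3,:3].T+M[:3,3]
        R=Ro.from_euler('xyz',r).as_matrix() if np.size(r)==3 else np.array(r)
        P=P@R.T+p
    else: P=(P-np.array(c["t"]))@np.array(c["R"])
    P[d<=0]=np.nan
    return im,d,P
E
python3 - <<'E'
from h import *
for n in("top","scene"):
    im,d,P=cloud(n);cv2.imwrite(f"pics/{n}.png",im[:,:,::-1]);np.savez(f"{n}.npz",im=im,d=d,P=P)
print(ctrl.get_tool_rot(),ctrl.get_t(),ctrl.get_calibration("top"))
E
```

```text
pics
[-3.14051632e+00 -1.29165543e-04  3.74793018e-01] 0.1 {'intrinsics': array([[537.114617  ,   0.        , 315.67221617],
       [  0.        , 537.114617  , 239.38528492],
       [  0.        ,   0.        ,   1.        ]]), 'R': array([[-0.02606353, -0.99965881,  0.00171871],
       [-0.98202442,  0.02528216, -0.18705308],
       [ 0.18694581, -0.00656308, -0.9823483 ]]), 't': array([  12.36597082,  583.86569524, 1234.92733227])}
```

View pics/top.png

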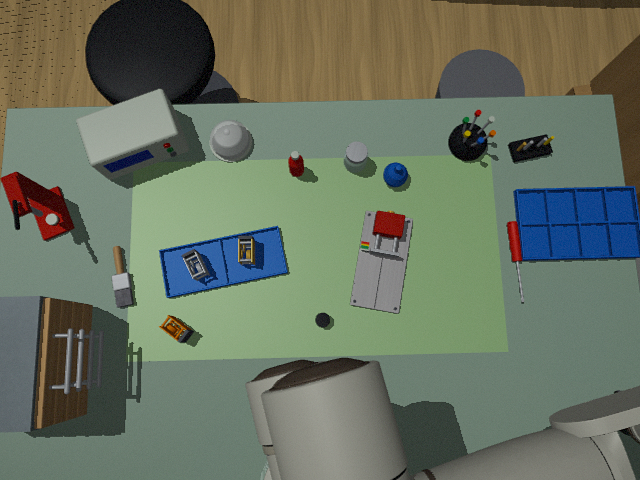

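View pics/scene.png

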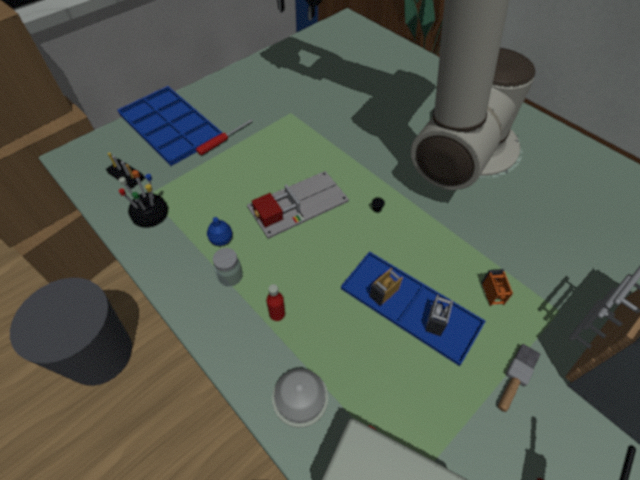

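Top view: the candidates for the movement are the brass block in the tray at (246,251), the silver block in the tray at (195,265), and the orange look-alike on the bench at (176,329). By the description it is (246,251). The fixture is at (382,260), with its stop and housing at the top end. I'll check a close crop and measure.

```bash
python3 - <<'E'
from h import *
z=np.load("top.npz");im,P=z["im"],z["P"]
a=im[225:285,205:285,::-1];b=im[205:315,345:417,::-1]
A=cv2.resize(a,(440,330),interpolation=2);B=cv2.resize(b,(346,528),interpolation=2)
o=np.zeros((528,790,3),np.uint8);o[:330,:440]=A;o[:,444:]=B;cv2.imwrite("pics/crop.png",o)
m=np.zeros((480,640),bool);m[225:285,225:268]=1
m&=(P[...,2]>45)&(P[...,2]<80)
q=P[m];print(len(q),np.median(q[:,2]),cv2.minAreaRect(q[:,:2].astype(np.float32)))
hsv=cv2.cvtColor(im,cv2.COLOR_RGB2HSV)
f=np.zeros_like(m);f[205:318,345:417]=1
f&=(hsv[...,1]<50)&(P[...,2]>6)&(P[...,2]<19)
q=P[f];print(len(q),np.median(q[:,2]),cv2.minAreaRect(q[:,:2].astype(np.float32)))
# red housing top
f=np.zeros_like(m);f[200:255,360:417]=1;f&=(hsv[...,1]>150)&(P[...,2]>42)
q=P[f];print(len(q),np.median(q[:,2]),cv2.minAreaRect(q[:,:2].astype(np.float32)))
E
```

```text
253 57.48106641867145 ((564.7977905273438, 166.50137329101562), (33.760475158691406, 63.14418411254883), 89.81294250488281)
3596 12.605830438844308 ((534.7176513671875, -164.26950073242188), (121.33740234375, 240.7434844970703), 78.14968872070312)
656 52.12577538693144 ((622.202880859375, -181.95968627929688), (70.03450775146484, 60.714622497558594), 78.14513397216797)
```

View pics/crop.png

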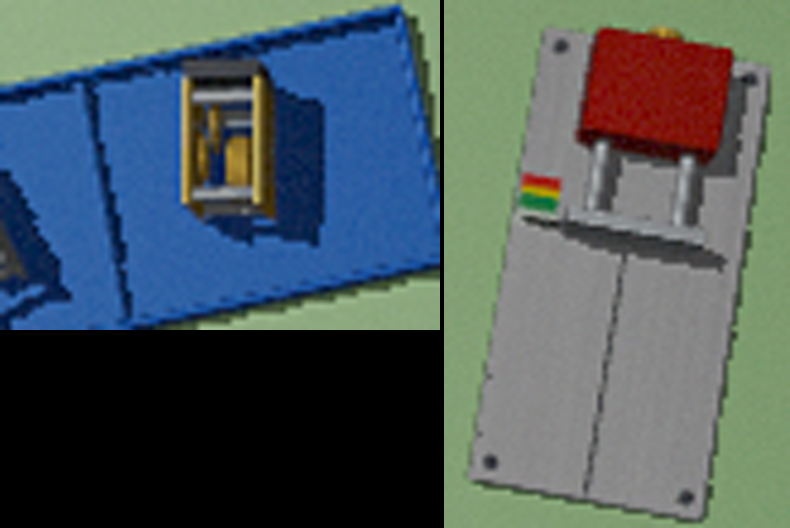

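The crop confirms the brass movement: its dark foot is at the top end (crop (225,70)), facing world +x. The fixture's stop is at crop (640,228), and the scale is on its left. I'll go over the fixture first for a wrist view, then over the movement.

```bash
python3 - <<'E'
from h import *
M=ctrl.get_calibration("wrist");print(np.round(M["mount"],3).tolist(),np.round(M["intrinsics"],1).tolist())
for y in(0,np.pi,-.207,np.pi-.207):
  print(y,ctrl.inverse_kinematics([535,-164,330],[np.pi,0,y]),ctrl.inverse_kinematics([565,166,330],[np.pi,0,y]))
ctrl.move_to([520,-160,330],[np.pi,0,-.207])
im,d,P=cloud("wrist");cv2.imwrite("pics/w1.png",im[:,:,::-1]);np.savez("w1.npz",im=im,d=d,P=P)
ctrl.move_to([560,166,330],[np.pi,0,0])
im2,d,P=cloud("wrist");np.savez("w2.npz",im=im2,d=d,P=P)
cv2.imwrite("pics/w12.png",np.hstack([cv2.resize(i,(400,300),interpolation=3) for i in(im,im2)])[:,:,::-1])
print(ctrl.get_t(),ctrl.get_qpos())
E
```

```text
[[0.0, -0.963, -0.268, 68.471], [1.0, 0.0, -0.0, 0.309], [0.0, -0.268, 0.963, -69.419], [0.0, 0.0, 0.0, 1.0]] [[367.7, 0.0, 320.4], [0.0, 367.7, 242.9], [0.0, 0.0, 1.0]]
0 [-4.35130118e-01  1.10862510e-01  1.42969741e+00 -4.44089210e-16
  1.60103274e+00  1.13566621e+00] [ 1.54974579e-01  1.72456544e-01  1.35982174e+00 -4.44089210e-16
  1.60931437e+00  1.72577091e+00]
3.141592653589793 [-0.43513012  0.11086251  1.42969741  0.          1.60103274 -2.00592645] [ 0.15497458  0.17245654  1.35982174  0.          1.60931437 -1.41582175]
-0.207 [-4.35130118e-01  1.10862510e-01  1.42969741e+00 -4.44089210e-16
  1.60103274e+00  1.34266621e+00] [ 1.54974579e-01  1.72456544e-01  1.35982174e+00 -4.44089210e-16
  1.60931437e+00  1.93277091e+00]
2.9345926535897933 [-0.43513012  0.11086251  1.42969741  0.          1.60103274 -1.79892645] [ 0.15497458  0.17245654  1.35982174  0.          1.60931437 -1.20882175]
3.2167 [ 1.54178620e-01  1.62215896e-01  1.37169748e+00 -2.89505746e-04
  1.60769529e+00  1.72662950e+00]
```

View pics/w12.png

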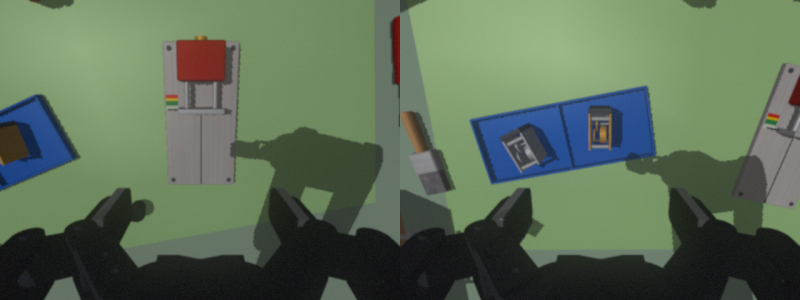

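The wrist views show the fixture upright on the left (bed about (163-240, 40-185)) and the brass movement at (600,128) in the right half, with the spare at (525,148). I'll measure both.

```bash
python3 - <<'E'
from h import *
def cc(f,s):
    n,l,st,c=cv2.connectedComponentsWithStats(f.astype(np.uint8),connectivity=8);return l==l[s] if l[s] else l==1+np.argmax(st[1:,4])
for n in("w1","w2"):
    z=np.load(n+".npz");im,P=z["im"],z["P"];hsv=cv2.cvtColor(im,cv2.COLOR_RGB2HSV);Z=P[...,2]
    def rep(t,f):
        q=P[f];print(n,t,len(q),np.round(np.median(q[:,2]),1),cv2.minAreaRect(q[:,:2].astype(np.float32)))
    w=np.zeros(Z.shape,bool)
    if n=="w1":
        w[50:310,250:400]=1
        rep("bed",cc(w&(Z>6)&(Z<18)&(hsv[...,1]<60),(260,290)))
        rep("house",w&(Z>42)&(hsv[...,1]>150))
        s=w&(Z>44)&(hsv[...,1]<60);s[:165]=0;rep("stop",s)
        # black centre line
        b=w&(np.abs(Z-12)<6)&(hsv[...,2]<70);b[:200]=0;b[285:]=0;b[:,:310]=0;b[:,340:]=0
        q=P[b][:,:2].astype(np.float32);print(len(q),cv2.fitLine(q,cv2.DIST_HUBER,0,.01,.01).ravel())
    else:
        w[150:255,290:350]=1
        rep("mov",w&(Z>45)&(Z<80));
        t=np.zeros_like(w);t[120:300,100:420]=1;t&=(hsv[...,1]>150)&(abs(hsv[...,0].astype(int)-110)<15)&(Z>11)&(Z<20);rep("tray",cc(t,(0,0)))
        f=w&(Z>50)&(Z<70)&(hsv[...,2]<90);rep("dark",f)
E
```

```text
w1 bed 17571 11.3 ((537.8310546875, -165.32406616210938), (120.44967651367188, 239.22364807128906), 78.12095642089844)
w1 house 4836 51.3 ((626.201416015625, -183.90106201171875), (67.32466125488281, 59.061283111572266), 78.15410614013672)
w1 stop 725 52.1 ((553.8053588867188, -168.30712890625), (69.4192886352539, 8.012959480285645), 78.18836975097656)Traceback (most recent call last):
  File "<stdin>", line 16, in <module>
cv2.error: OpenCV(4.12.0) /io/opencv/modules/imgproc/src/linefit.cpp:50: error: (-215:Assertion failed) count > 0 in function 'fitLine2D_wods'
```

```bash
python3 - <<'E'
from h import *
z=np.load("w2.npz");im,P=z["im"],z["P"];hsv=cv2.cvtColor(im,cv2.COLOR_RGB2HSV);Z=P[...,2]
w=np.zeros(Z.shape,bool);w[150:255,290:350]=1
for lo in(40,50):
    q=P[w&(Z>lo)&(Z<80)];print(len(q),np.median(q[:,2]),cv2.minAreaRect(q[:,:2].astype(np.float32)),q.min(0),q.max(0))
t=np.zeros(Z.shape,bool);t[120:300,100:420]=1;t&=(hsv[...,1]>150)&(Z>12)&(Z<20)
q=P[t];print(len(q),cv2.minAreaRect(q[:,:2].astype(np.float32)))
E
```

```text
1504 56.593661604942724 ((568.907958984375, 165.50033569335938), (64.48177337646484, 34.00688171386719), 0.15288327634334564) [536.70610056 148.55351268  40.06165333] [601.15242612 182.58210824  61.36258583]
1186 58.41775264866018 ((568.7423095703125, 165.52127075195312), (64.12611389160156, 34.01374053955078), 0.1047738790512085) [536.70610056 148.55351268  50.01500003] [600.80613328 182.58210824  61.36258583]
2421 ((546.7528076171875, 226.0990447998047), (117.53730010986328, 297.79327392578125), 10.462285995483398)
```

```bash
python3 - <<'E'
from h import *
ctrl.move_straight([564.8,165.5,150],[np.pi,0,.0015],speed=200)
print(ctrl.move_straight([564.8,165.5,90],speed=80,threshold=12))
ctrl.gripper_close();print(ctrl.get_finger_gap(),ctrl.get_grasp_force(),ctrl.get_ee_pos())
ctrl.move_straight([564.8,165.5,190],speed=120)
print(ctrl.get_finger_gap(),ctrl.get_grasp_force(),ctrl.get_ee_pos(),ctrl.get_contact_force(),ctrl.get_t())
im,d,P=cloud("wrist");np.savez("w3.npz",im=im,d=d,P=P);cv2.imwrite("pics/w3.png",im[:,:,::-1])
E
```

```text
False
33.671589116008434 60.15433609485626 [564.92987235 165.47915968  90.37226033]
33.496637322524236 59.69785273075104 [564.4888688  165.44876102 189.10965345] [-0.09311485 -0.35855957 -2.33411945] 6.675
```

View pics/w3.png

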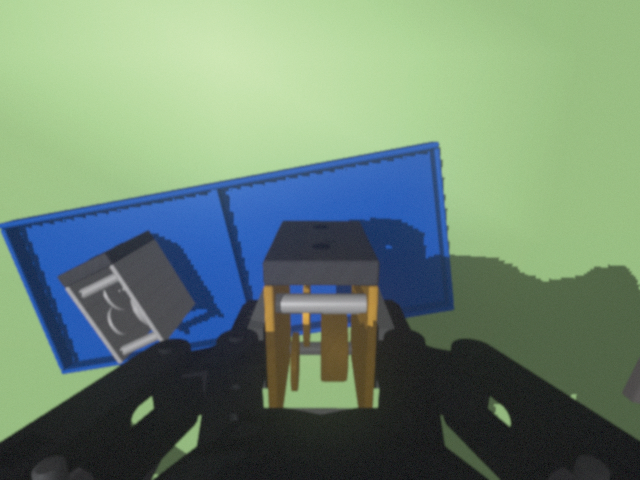

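The movement is held straight, with its foot face at (265-378, 222-283). I'll measure the foot in the tool frame.

```bash
python3 - <<'E'
from h import *
z=np.load("w3.npz");P=z["P"];p=np.array([564.49,165.45,189.11])
q=P[228:258,285:362].reshape(-1,3)-p
A=np.c_[q[:,1:],np.ones(len(q))];c=np.linalg.lstsq(A,q[:,0],rcond=None)[0]
print("front x=a*y+b*z+c",c,q.mean(0),(q[:,0]-A@c).std())
q=(P[180:300,240:400]-p).reshape(-1,3);q=q[(q[:,2]>-100)&(q[:,0]>24)];q=q[~np.isnan(q[:,0])];q=q[(q[:,2]<0)]
print(q.min(0),q.max(0),np.percentile(q,[1,99],axis=0))
E
```

```text
** On entry to DLASCL parameter number  4 had an illegal value
 ** On entry to DLASCL parameter number  4 had an illegal valueTraceback (most recent call last):
  File "<stdin>", line 4, in <module>
    x, resids, rank, s = _umath_linalg.lstsq(a, b, rcond,
                         ~~~~~~~~~~~~~~~~~~~^^^^^^^^^^^^^
                                             signature=signature)
                                             ^^^^^^^^^^^^^^^^^^^^
    raise LinAlgError("SVD did not converge in Linear Least Squares")
numpy.linalg.LinAlgError: SVD did not converge in Linear Least Squares
```

```bash
python3 - <<'E'
from h import *
from scipy.spatial.transform import Rotation as Ro
z=np.load("w3.npz");P=z["P"];p=np.array([564.49,165.45,189.11])
q=P[228:258,285:362].reshape(-1,3)-p;print(np.isfinite(q[:,0]).mean())
c=ctrl.get_calibration("wrist");K=c["intrinsics"];M=c["mount"];Rm=Ro.from_euler('xyz',[np.pi,0,.0015]).as_matrix()
inv=np.linalg.inv(M)
# predicted pixels of the foot corners for nominal hold: foot x=36, top z=+30 below TCP, bottom 86 below
for x,dz in((36,30),(36,86)):
  for y in(-17,17):
    t=inv@np.array([x,y,dz,1]);u=K@t[:3];print(x,dz,y,u[:2]/u[2],t[2])
E
```

```text
0.9939393939393939
36 30 -17 [260.19342594 259.37528722] 104.51352673848147
36 30 17 [379.82995661 259.39926996] 104.50469073627
36 86 -17 [280.72592181 218.8956403 ] 158.45992395301718
36 86 17 [359.63203868 218.90920051] 158.45108795080571
```

```bash
python3 - <<'E'
from h import *
z=np.load("w3.npz");P=z["P"];p=np.array([564.49,165.45,189.11])
q=P[228:256,285:360].reshape(-1,3)-p;q=q[np.isfinite(q[:,0])]
A=np.c_[q[:,1:],np.ones(len(q))];c=np.linalg.lstsq(A,q[:,0],rcond=None)[0]
print("front x=a*y+b*z+c",c,q.mean(0),(q[:,0]-A@c).std())
q=(P[180:300,240:400]-p).reshape(-1,3);q=q[np.isfinite(q[:,0])];q=q[(q[:,2]>-100)&(q[:,0]>24)]
print(np.percentile(q,[.5,50,99.5],axis=0))
E
```

```text
front x=a*y+b*z+c [1.44992797e-04 2.57749925e-03 3.56034789e+01] [ 35.46993865  -0.63709285 -51.77415943] 0.1829018275226341
[[ 24.46090543 -16.79007016 -85.9001923 ]
 [ 35.24085242  -0.24285335 -34.23076956]
 [ 35.98421936  16.47087647 -29.77408868]]
```

The foot face is 35.5 mm ahead of the TCP, the underside is 86 mm below it, and it is square. I'll carry it to the fixture and lower it onto the bed.

```bash
cat >> h.py <<'E'
C=np.array([537.83,-165.32]);YW=-.2072
ex=np.array([np.cos(YW),np.sin(YW)]);ey=np.array([-ex[1],ex[0]])
def fx(x,y,z): return [*(C+x*ex+y*ey),z]
def st():
    p=np.array(ctrl.get_ee_pos());f=np.array(ctrl.get_contact_force());d=p[:2]-C
    print("fix",np.round([d@ex,d@ey,p[2]],2),"F",np.round([f[:2]@ex,f[:2]@ey,f[2]],2),"rot",np.round(ctrl.get_tool_rot(),4),"t",ctrl.get_t())
E
python3 - <<'E'
from h import *
ctrl.move_to(fx(-55.5,0.2,190),[np.pi,0,YW]);st()
ctrl.move_straight(fx(-55.5,0.2,103),speed=100);ctrl.pause(.3);st()
print(ctrl.move_straight(fx(-55.5,0.2,93),speed=12,threshold=5));st()
ctrl.pause(.3);st()
im,d,P=cloud("wrist");np.savez("w4.npz",im=im,d=d,P=P);cv2.imwrite("pics/w4.png",im[:,:,::-1])
E
```

```text
fix [-55.26   0.92 189.97] F [ 0.18  0.31 -2.08] rot [-3.1413e+00 -1.0000e-04 -2.0640e-01] t 7.975
fix [-55.38   0.19 103.31] F [-0.32  0.53 -3.02] rot [ 3.1415e+00 -6.0000e-04 -2.0720e-01] t 9.2917
True
fix [-55.48   0.18  98.35] F [-1.56 -0.46  6.74] rot [ 3.1416 -0.     -0.2073] t 9.7917
fix [-55.48   0.19  98.35] F [-0.83 -0.    7.85] rot [ 3.1415 -0.     -0.2071] t 10.0917
```

View pics/w4.png

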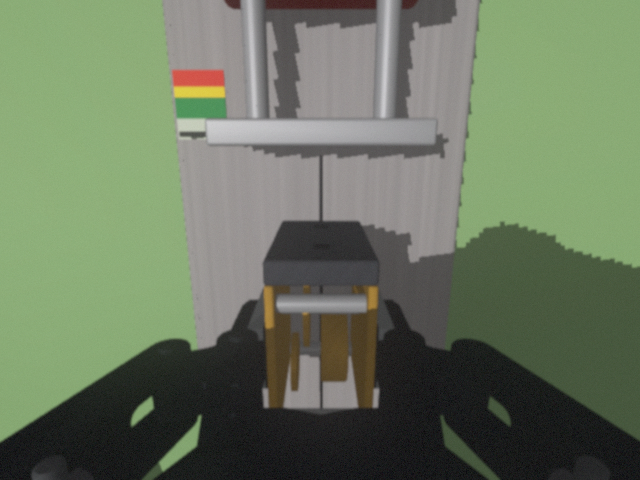

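The movement stands on the bed (contact at 98.35). The stop (207-437, mid 322) and the foot (283-362, mid 322) line up on the centre line. Next I'll push slowly.

```bash
python3 - <<'E'
from h import *
ctrl.move_straight(fx(-28,0.1,98.2),speed=40);ctrl.pause(.2);st()
for x in(-22,-18,-14.):
    ctrl.move_straight(fx(x,0.1,98.2),speed=12);ctrl.pause(.15);st()
im,d,P=cloud("wrist");np.savez("w5.npz",im=im,d=d,P=P);cv2.imwrite("pics/w5.png",cv2.resize(im[20:260,120:480],(780,520),interpolation=2)[:,:,::-1])
print(ctrl.get_finger_gap(),ctrl.get_grasp_force())
s=np.isfinite(P[...,2])&(P[...,2]>46)&(P[...,2]<57);s[200:]=0;s[:60]=0
n,l,b,c=cv2.connectedComponentsWithStats(s.astype(np.uint8))
for i in range(1,n):
    if b[i,4]>300:
        q=P[l==i][:,:2]-C;print(b[i],np.percentile(q@ex,[1,50,99]),np.percentile(q@ey,[1,99]))
E
```

```text
fix [-2.785e+01  6.000e-02  9.835e+01] F [-1.7  -0.04  5.72] rot [-3.1414e+00  7.0000e-04 -2.0720e-01] t 11.1917
fix [-22.6    0.11  98.37] F [-10.27  -0.47  12.91] rot [-3.1413e+00  2.7000e-03 -2.0710e-01] t 11.9917
fix [-1.881e+01  9.000e-02  9.837e+01] F [-14.62  -0.73  15.26] rot [-3.1413  0.0032 -0.2071] t 12.625
fix [-15.07   0.11  98.37] F [-17.95  -0.08  16.92] rot [-3.1413  0.0039 -0.2071] t 13.2583
33.35228114399479 62.22777843475342
[  202    60   238    60 13700] [59.91786298 67.91529879 75.61902387] [-33.40797072  33.60628606]
```

View pics/w5.png

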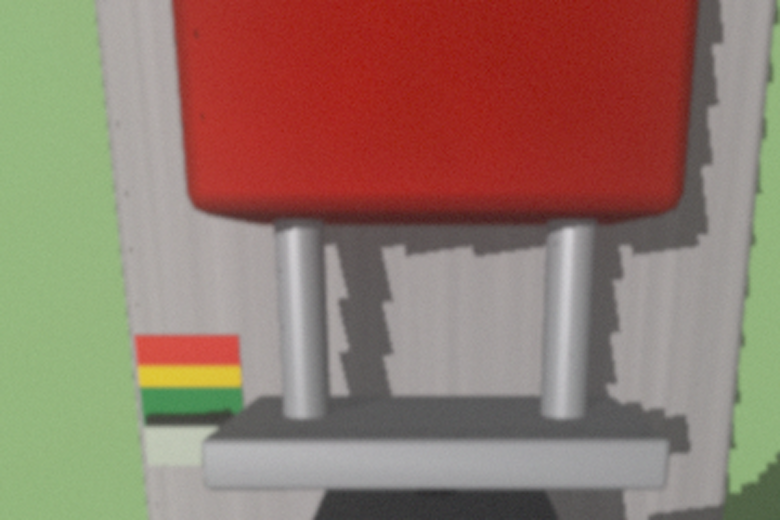

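The pointer (crop row 420) is in the lower part of the green band (rows 388-436), a travel of about 8.3 mm. I'll ease the down load slightly, push to about 10 mm and hold.

```bash
python3 - <<'E'
from h import *
ctrl.move_straight(fx(-12.1,0.1,98.3),speed=8);ctrl.pause(.3);st()
ctrl.pause(1.2);st()
im,d,P=cloud("wrist");np.savez("w6.npz",im=im,d=d,P=P)
cv2.imwrite("pics/w6.png",np.hstack([cv2.resize(im[140:260,160:260],(400,480),interpolation=2),cv2.resize(im[140:380,220:420],(400,480),interpolation=2)])[:,:,::-1])
print(ctrl.get_finger_gap(),ctrl.get_grasp_force())
E
```

```text
fix [-13.3    0.11  98.39] F [-18.77  -0.49  17.45] rot [-3.1413  0.0043 -0.207 ] t 14.0
fix [-13.32   0.1   98.38] F [-18.88  -0.02  16.71] rot [-3.1413  0.0044 -0.2071] t 15.2
33.51195424451901 62.32231020927429
```

View pics/w6.png

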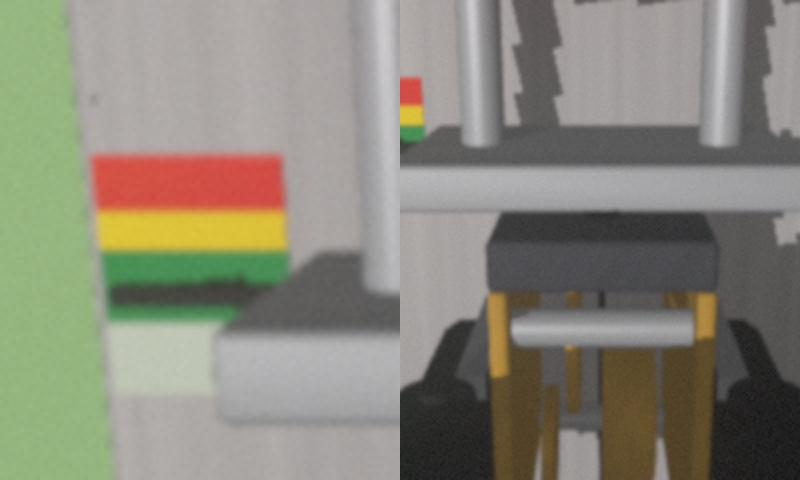

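The pointer (left half, row 293) is in mid-green (rows 250-320), and the foot is centred and square on the stop. I'll hold it and hand in.

```bash
python3 - <<'E'
from h import *
ctrl.pause(1.8);st();print(ctrl.sign_off())
E
```

```text
fix [-1.329e+01  8.000e-02  9.838e+01] F [-18.35  -1.06  17.58] rot [-3.1413  0.0043 -0.207 ] t 17.05
the job is handed in; nothing more can be done
None
```

The brass movement is standing on the bed with its foot centred on the stop and the pointer in mid-green (about 9–10 mm of travel); I held the push steady for about 3 s and handed the job in at 17 s, still gripping and pushing.

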